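# Weigh two ink tins on a beam balance and sort full from used

## Robot

A 6-joint arm with a two-finger parallel gripper is mounted at the origin on a cart in front of the work surface, level with it; the furniture and walls round the work are solid. World frame = base frame: x ahead of the robot, y to its left, z up, the work surface at z = 0. Lengths are in m, angles in rad, forces in N, time in s.
With the tool pointing down it reaches from about 0.325 to 0.85 m from the base axis. Payload 15.5 kg.
Tool frame: the origin (TCP) lies at the very end of the fingers, on their centre line; the grasp point (between the pads) lies 19 mm behind it; z points along the fingers, y is the line along which they close (so a half turn about z gives the same grasp; the last joint's range is limited). The gripper opens to 91 mm and grips with 3 to 60 N. Pads are 32 mm wide; open, the fingers measure 118 mm over their backs; the gripper's body (76 mm by 178 mm) begins 60 mm behind the grasp point.
Start: joints at [-1.377, 0.494, 1.345, -0, 1.302, -0.096], TCP at [0.178, -0.599, 0.214] pointing down, gripper open.
Joint ranges: [-2.91, 2.91], [-0.82, 2.16], [0.22, 2.67], [-1.22, 4.37], [0.12, 2.79], [-3.08, 3.08]. Speed limits (rad/s): [1.89, 1.89, 2.57, 3.01, 3.01, 3.01].

## Interface

Orientations are given as a unit quaternion [w, x, y, z].
In Python, from rig import r gives the robot as it stands.
- The arm moves only by the tool shift_gripper, called after ">>>" by a JSON object that holds its "method" and its "body". Schema: {"type":"object","properties":{"ticks":{"type":"array","items":{"type":"number"},"minItems":7,"maxItems":84},"only":{"type":"string"},"quiet":{"type":"boolean"},"lines":{"type":"string"}},"required":["ticks"],"additionalProperties":false}. ticks is one flat list of numbers that holds 1 to 12 rows one after another, with no inner brackets; each row has 7 numbers: a rotation vector rx, ry, rz in units of 0.2 rad, then dx, dy, dz in units of 100 mm, then the finger opening in m; each row is the pose to reach, as a shift and turn from the pose commanded when the call began, along the tool's axes at that moment; what a row does not reach only later rows make up. A row lasts 1/12 s, in which the tool goes at most 0.0417 m and 0.125 rad, less where a joint would pass 70% of its speed; a pose out of reach is approached as far as the arm can. The fingers move at their own pace and stop on an object; the grip force is fixed at half the most. Time passes only in rows, so rows that do not move let the fingers close. The tool returns the time, the measured TCP pose, the force, the opening and the grip force at its end. only (a regular expression) keeps the lines of the reply that match it, lines (a string "A,B") keeps lines A to B, and quiet returns only ok. Input that does not fit is refused with a message, and nothing moves.
- r.state(): the state, without advancing time (a new reading comes with each control period).
- r.capture(name): name is "side" or "top"; returns a dict with "color" (420x560x3 uint8, red, green, blue), "fovy" (degrees; the focal length in pixels is half the picture's height over the tangent of half this angle, whatever the lens; pixels are square), "cx", "cy" (the principal point, pixels), "position" and "rotation" of the camera in the world. Camera axes: x right, y up, looking along -z (the intrinsics and any distortion apply to the point x, -y, -z); pixel columns grow to the right and rows downward; lengths in m; the calibration is good to about 2 mm. A picture is of the moment at which its call begins. There is no depth.
- r.hand_in(): hands the job in; it is judged then, once.
The state is a dict: "t": time; "qpos": joint angles; "qvel": joint speeds; "joint_efforts": joint torques, N m; "tcp_pos": TCP position; "tool_rot": TCP orientation; "contact_force": force on the tool from outside, world axes, zero at the start; "ft_torque": the same for the moment, N m; "finger_gap": finger opening in m; "gripper_force": force on a finger pad.
Only numpy, scipy, OpenCV 4.12 (cv2) and the standard library are available. Lean on these libraries where they do the work, as an engineer would, in place of code of your own. Each camera call takes 0.05 s, during which the arm holds its last target. There are 200 camera calls.

## Task

Find out which of the two ink tins (red and blue) are full: one at a time, slide each tin from the deck onto the balance pan, let go of it and see whether the pan sinks, then slide it off before weighing the other. A tin that sinks the pan is full and goes on the low green tray on the robot's side; a tin that leaves the pan up is used and goes on the yellow tray behind the pan (both may be full, or both used). Only slide the tins, always upright and never lifted, because their lids are loose; do not press on the balance or disturb the other things, and leave both tins standing clear of the pan.

Things in the scene. Friction and masses are not known exactly. Their poses are not given: they have to be found in the camera images.
- stand: Fixed stand of the balance. Origin: on the table, straight below the pan's centre; x points from the green tray (robot's side) across the pan to the yellow tray, y along the beam to the counterweight, z up; turned at most 0.25 rad from the world axes. Wooden base 12 mm thick, y -225 to 302 mm. Pivot fork at y 130, 57 mm high; white scale card at y 283, 86 mm high.
- deck: Aluminium infeed deck at the right of the pan, where the tins wait: flat plate without rims, 50.5 mm high, x -120 to 80, y -225 to -57 mm in the stand's frame; origin as the stand's. Gaps of about 3 mm part deck, pan and trays. Fingertips beside the pan must stay above 51 mm so as not to hit deck or yellow tray.
- tin_red: Red round ink tin with lid, diameter 69 mm, 43 mm tall; origin at the centre of its underside, z up. Its mass is hidden, about 0.13 to 0.29 kg; it slides on metal with ordinary friction. A gripper opened to a gap of about 40 mm pushes it steadily with both fingertips.
- tin_blue: Blue round ink tin, same size and same range of hidden mass, drawn independently of the red one's.
- pan_top (a point): Centre of the top of the square steel pan, 108 by 108 mm, no rim. Empty or with a used tin its top is at 50 mm (flush with the infeed deck and the yellow tray); a full tin sinks it by 12 mm to 38 mm (flush with the green tray). The pan stays level; where the tin stands on it does not matter if it touches nothing else.
- beam (a joint): Tilt of the balance beam, rad: 0 = pan up (empty, or used tin), 0.092 = pan fully down (full tin). A tin over 0.21 kg sinks the pan all the way, a lighter one leaves it up; it settles within 1 s of letting go. Very near that limit a nudge may still sink it (either tray is then right). As a full tin is drawn off, the empty pan rises again behind it.
- needle_tip (a point): Tip of the red needle on the counterweight's end of the beam, in front of the white scale card at y = 295 mm of the stand; 34 mm high with the pan up, about 15 mm higher with the pan down.
- full_tray: Green tray for full tins, on the robot's side of the pan: flat plate without rims, top at 37 mm (the deck is a 13 mm step along its right side), x -178 to -57 mm, y -54 to 112 mm in the stand's frame, room for two tins side by side (centres at about x = -98, y = -15 and x = -118, y = 67). Origin as the stand's.
- used_tray: Yellow tray for used tins, behind the pan: flat plate without rims, top at 49.5 mm, x 57 to 150 mm, y -54 to 112 mm in the stand's frame, room for two tins side by side (centres at about x = 98, y = -15 and x = 110, y = 67). Origin as the stand's.
- pan: The balance pan itself, carried by the beam; origin on its link to the beam, 16 mm below the centre of its top.
- wood_block: Loose beech sanding block, 87x129x36 mm, a bystander on the left; origin at the centre of its underside.
- tube_white: Loose white paint tube, 45x146x30 mm, a bystander on the left near the robot; origin at the centre of its underside.

How it is judged:
By the outcome, as a careful person would: the job done as asked, in the order asked, and still so for the second after the job is handed in, with the robot touching nothing.
It also fails if it takes over 72 s, if anything falls off the work surface, if the arm or the gripper's body presses on something with over 40 N, if the wrist force passes 120 N, or if a joint passes its speed limit or range.

## Working session

There is one attempt and no reset: what is moved stays moved. The work goes in short steps, Python scripts to look and compute and a tool call to move; the robot and the scene stay as the last step left them, time stands still between calls to the robot, and variables do not carry over. Pictures are saved under pics/ and viewed, at most 10 in all, crops included, and the job is handed in when it is done.

```bash
ls; mkdir -p pics; python3 - <<'E'
from rig import r
import cv2
for n in("side","top"):
    c=r.capture(n); cv2.imwrite(f"pics/{n}0.png",c["color"][:,:,::-1])
    print({k:v for k,v in c.items() if k!="color"})
s=r.state();print(s)
E
```

```text
pics
rig.py
{'fovy': 49.64333925347862, 'cx': 282.08049772964216, 'cy': 213.83950939331376, 'position': array([ 0.40344218, -0.95988808,  0.52558236]), 'rotation': array([ 0.83592232,  0.54499006, -0.03333147, -0.05575597])}
{'fovy': 49.61381607566162, 'cx': 275.8632100946324, 'cy': 201.5854132345881, 'position': array([0.44250711, 0.10083635, 1.09248614]), 'rotation': array([ 0.7126203 ,  0.03968459, -0.02649344, -0.69992538])}
{'t': 0.1, 'qpos': array([-1.37753157e+00,  4.94119567e-01,  1.34609471e+00,  1.03918918e-06,
        1.30247844e+00, -9.54538822e-02]), 'qvel': array([ 7.60944142e-05, -1.40882675e-03, -1.97510362e-03,  3.57022950e-05,
        1.96137721e-03, -1.07438645e-03]), 'joint_efforts': array([ 8.75329351e-05, -8.80234981e+01, -3.82543302e+01,  7.08231283e-02,
        4.82962676e-02, -3.35080153e-05]), 'tcp_pos': array([ 0.17791608, -0.59877663,  0.21339015]), 'tool_rot': array([-5.49397292e-04,  9.89598147e-01,  1.43858283e-01, -2.63884287e-05]), 'contact_force': array([-0.4690224 ,  0.07952222,  0.58725193]), 'ft_torque': array([ 0.00821358, -0.04775742,  0.03572891]), 'gripper_force': 0.0, 'finger_gap': 0.09126225509515867}
```

View pics/top0.png

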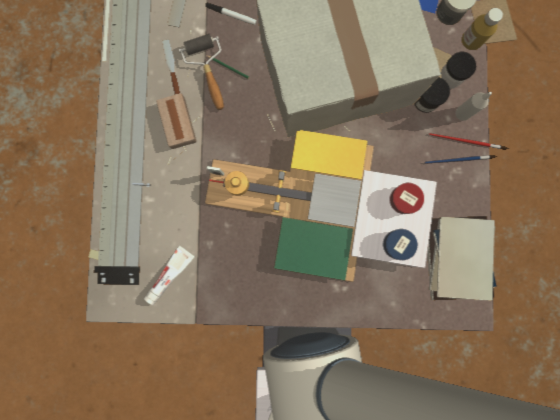

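View pics/side0.png

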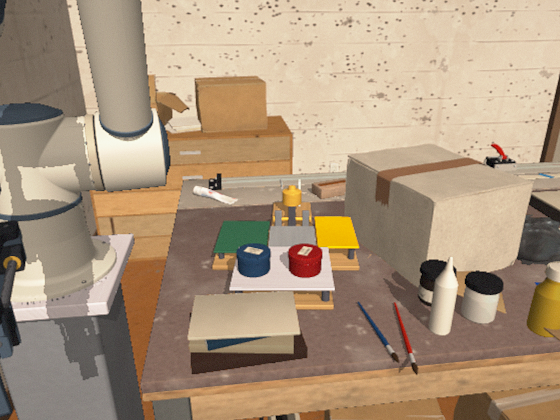

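```bash
cat > h.py <<'E'
from rig import r
import cv2, numpy as np
from scipy.spatial.transform import Rotation as R
def cast(c,px,z):
    f=210/np.tan(np.radians(c["fovy"]/2)); q=c["rotation"]
    px=np.atleast_2d(px).astype(float)
    d=np.c_[(px[:,0]-c["cx"])/f,-(px[:,1]-c["cy"])/f,-np.ones(len(px))]
    d=R.from_quat([q[1],q[2],q[3],q[0]]).apply(d); p=c["position"]
    return p+d*((z-p[2])/d[:,2])[:,None]
def blob(c,lo,hi,roi=None):
    m=cv2.inRange(cv2.cvtColor(c["color"],cv2.COLOR_RGB2HSV),np.array(lo),np.array(hi))
    if roi is not None:
        k=np.zeros_like(m);x0,y0,x1,y1=roi;k[y0:y1,x0:x1]=255;m&=k
    cs,_=cv2.findContours(m,cv2.RETR_EXTERNAL,cv2.CHAIN_APPROX_NONE)
    return max(cs,key=cv2.contourArea)[:,0]
COL=dict(red=((170,120,40),(180,255,255)),blue=((100,80,15),(125,255,110)),
 yellow=((20,150,120),(32,255,255)),green=((65,80,30),(95,255,160)))
E
python3 - <<'E'
from h import *
c=r.capture("top")
im=c["color"];hsv=cv2.cvtColor(im,cv2.COLOR_RGB2HSV)
for n,p in dict(red=(395,200),blue=(390,245),yellow=(330,150),green=(315,248),deck=(375,210),pan=(330,185),need=(215,180)).items(): print(n,hsv[p[1],p[0]])
roi=(200,120,450,300)
def rect(b,z):
    P=cast(c,b,z)[:,:2]; rr=cv2.minAreaRect((P*1000).astype(np.float32)); return rr
C=[]
for n,z in(("yellow",.0495),("green",.037)):
    rr=rect(blob(c,*COL[n],roi),z);print(n,rr);C.append(np.array(rr[0]))
rr=rect(blob(c,(0,0,175),(180,40,255),(340,160,450,275)),.0505);print("deck",rr)
rr=rect(blob(c,(0,0,100),(180,40,185),(305,170,362,226)),.05);print("pan",rr)
ex=C[0]-C[1];th=np.arctan2(ex[1],ex[0]);print("th",th,np.linalg.norm(ex),"exp 221")
for n in("red","blue"):
    b=blob(c,*COL[n],(360,170,435,270)); h=cv2.convexHull(b)[:,0]
    P=cast(c,h,.043+.0505)[:,:2]*1000
    print(n,cv2.boundingRect(b),cv2.minEnclosingCircle(P.astype(np.float32)))
E
```

```text
red [  1 153 135]
blue [106  81  94]
yellow [ 24 160 221]
green [ 69  89 109]
deck [ 13  20 177]
pan [ 25  18 167]
need [  8 141 145]
yellow ((653.6597900390625, 1.0510330200195312), (164.19747924804688, 91.07946014404297), 81.47064208984375)
green ((434.6500244140625, 33.36429214477539), (160.29232788085938, 115.95323944091797), 81.54230499267578)
deck ((507.3002014160156, -149.37020874023438), (168.01502990722656, 198.52203369140625), 81.5938720703125)
pan ((547.308349609375, -12.299205780029297), (107.3086166381836, 106.7645492553711), 81.59185028076172)
th -0.14648571065357333 221.38072218325843 exp 221Traceback (most recent call last):
  File "<stdin>", line 15, in <module>
  File "h.py", line 15, in blob
    return max(cs,key=cv2.contourArea)[:,0]
           ~~~^^^^^^^^^^^^^^^^^^^^^^^^
ValueError: max() iterable argument is empty
```

```bash
cat >> h.py <<'E'
O=np.array([547.2,-12.2]);TH=-0.147
M=np.array([[np.cos(TH),np.sin(TH)],[-np.sin(TH),np.cos(TH)]])
def stand(p): return (np.asarray(p)-O)@M.T   # world mm -> stand mm
def world(p): return np.asarray(p)@M+O
def tins(c,zt=dict(red=.0935,blue=.0935),roi=(270,120,440,285)):
    o={}
    hsv=cv2.cvtColor(c["color"],cv2.COLOR_RGB2HSV);H,S,V=[hsv[...,i].astype(int) for i in range(3)]
    for n in("red","blue"):
        m=((((H<7)|(H>170))&(S>140)) if n=="red" else ((H>98)&(H<130)&(S>60)&(V<130))).astype(np.uint8)
        k=np.zeros_like(m);x0,y0,x1,y1=roi;k[y0:y1,x0:x1]=1
        m=cv2.morphologyEx(m&k,cv2.MORPH_OPEN,np.ones((3,3)))
        cs,_=cv2.findContours(m,cv2.RETR_EXTERNAL,cv2.CHAIN_APPROX_NONE)
        if not cs: continue
        b=max(cs,key=cv2.contourArea)[:,0]
        # side wall shows a little: average lid-plane and base-plane circles handled by enclosing circle at lid
        P=cast(c,b,zt[n])[:,:2]*1000
        (x,y),rad=cv2.minEnclosingCircle(P.astype(np.float32))
        o[n]=(np.round(stand((x,y)),1),round(rad,1))
    return o
def needle(c):
    s=(1000*cast(c,[[0,0]],0)) 
E
sed -i '/^def needle/,$d' h.py
python3 - <<'E'
from h import *
c=r.capture("top");print(tins(c))
c=r.capture("side");print(tins(c,roi=(220,200,345,285)))
im=cv2.resize(c["color"][170:320,200:370],None,fx=4,fy=4,interpolation=cv2.INTER_CUBIC);cv2.imwrite("pics/s1.png",im[:,:,::-1])
E
```

```text
{'red': (array([  25.7, -155.1]), 32.9), 'blue': (array([ -78.1, -154.9]), 33.1)}
{'red': (array([  23.1, -194.7]), 62.8), 'blue': (array([ -74.2, -195.1]), 63.3)}
```

View pics/s1.png

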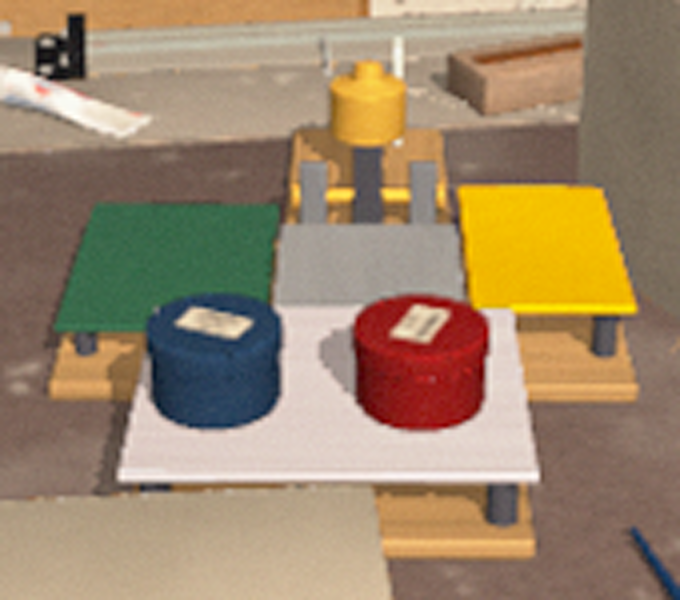

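```bash
cat >> h.py <<'E'
def goto(x,y,z,yaw,s=None):
    """stand mm, z m, yaw of tool x in stand (mod pi) -> rz,dx,dy,dz"""
    s=s or r.state();q=s["tool_rot"];T=R.from_quat([q[1],q[2],q[3],q[0]])
    p=np.r_[world((x,y))/1000,z];d=T.inv().apply(p-s["tcp_pos"])
    tx=T.apply([1,0,0]);cur=np.arctan2(tx[1],tx[0])
    e=(yaw+TH-cur+np.pi/2)%np.pi-np.pi/2
    print("rz %.3f (alt %.3f) d"%(-e,-e+np.pi if e>0 else -e-np.pi),np.round(d,4))
E
python3 - <<'E'
from h import *
a=r.capture("top");b=r.capture("side")
for pa,pb in(((442,219),(292,294)),((438,298),(195,296))):
    p,d=a["position"],cast(a,[pa],0)[0]-a["position"];q,e=b["position"],cast(b,[pb],0)[0]-b["position"]
    d/=np.linalg.norm(d);e/=np.linalg.norm(e)
    s,t=np.linalg.lstsq(np.c_[d,-e],q-p,rcond=None)[0];print("book",p+s*d,q+t*e,stand((p+s*d)[:2]*1000))
print("box base",[stand(1000*cast(a,[x],0)[0,:2]) for x in((290,130),(440,100))])
goto(35.9,-216,.15,np.arctan2(.986,-.164))
E
```

```text
book [ 0.50681606 -0.25861151  0.05004948] [ 0.51110987 -0.25900059  0.05044853] [  -3.85622192 -249.66902843]
book [ 0.32945208 -0.24567129  0.05398475] [ 0.33369068 -0.24558203  0.05349354] [-181.20268811 -262.84707428]
box base [array([157.49482794, 127.52255844]), array([ 290.49276342, -223.09892586])]
rz -1.300 (alt 1.842) d [ 0.4624 -0.2464  0.0639]
```

Units first: shifts go in units of 100 mm and turns go in units of 0.2 rad. So 0.462 m is 4.62, -0.246 m is -2.46, -1.3 rad is -6.5.

>>> {"method": "shift_gripper", "body": {"ticks": [0,0,-6.5,4.62,-2.46,0.64,0.04,0,0,-6.5,4.62,-2.46,0.64,0.04,0,0,-6.5,4.62,-2.46,0.64,0.04,0,0,-6.5,4.62,-2.46,0.64,0.04,0,0,-6.5,4.62,-2.46,0.64,0.04,0,0,-6.5,4.62,-2.46,0.64,0.04,0,0,-6.5,4.62,-2.46,0.64,0.04,0,0,-6.5,4.62,-2.46,0.64,0.04,0,0,-6.5,4.62,-2.46,0.64,0.04,0,0,-6.5,4.62,-2.46,0.64,0.04,0,0,-6.5,4.62,-2.46,0.64,0.04,0,0,-6.5,4.62,-2.46,0.64,0.04]}}

```text
t: 1.35
tcp_pos: [0.5327, -0.249, 0.1531]
tool_rot: [0.0, 0.699, 0.715, 0.0]
contact_force: [1.0, -1.2, 1.0]
finger_gap: 0.04
gripper_force: 0.0
```

```bash
python3 -c "
from h import *
goto(35.9,-216,.062,np.arctan2(.986,-.164))"
```

```text
rz 0.004 (alt -3.137) d [0.0175 0.0187 0.0911]
```

In the tool's units: 0.09 m is 0.9, 0.08 m is 0.8.

>>> {"method": "shift_gripper", "body": {"ticks": [0,0,0,0.17,0.18,0,0.04,0,0,0,0.17,0.18,0.4,0.04,0,0,0,0.17,0.18,0.8,0.04,0,0,0,0.17,0.18,0.9,0.04,0,0,0,0.17,0.18,0.9,0.04,0,0,0,0.17,0.18,0.9,0.04]}}

```text
t: 1.85
tcp_pos: [0.5493, -0.2338, 0.064]
tool_rot: [-0.0, 0.701, 0.713, -0.0]
contact_force: [0.9, -0.9, 0.7]
finger_gap: 0.0398
gripper_force: 0.0
```

```bash
python3 -c "
from h import *
s=r.state();print(stand(s['tcp_pos'][:2]*1000),s['tcp_pos'][2])
goto(35.9,-216,.062,np.arctan2(.986,-.164));goto(.164*44,-44*.986,.062,np.arctan2(.986,-.164))"
```

```text
[  34.52178041 -218.91370462] 0.0640184690571858
rz -0.000 (alt 3.141) d [0.0026 0.0018 0.002 ]
rz -0.000 (alt 3.141) d [0.1776 0.0018 0.0021]
```

In the tool's units: 0.008 m is 0.08, 0.08 m is 0.8.

>>> {"method": "shift_gripper", "body": {"ticks": [0,0,0,0.08,0.02,0.03,0.04,0,0,0,0.16,0.02,0.03,0.04,0,0,0,0.24,0.02,0.03,0.04,0,0,0,0.32,0.02,0.03,0.04,0,0,0,0.4,0.02,0.03,0.04,0,0,0,0.48,0.02,0.03,0.04,0,0,0,0.56,0.02,0.03,0.04,0,0,0,0.64,0.02,0.03,0.04,0,0,0,0.72,0.02,0.03,0.04,0,0,0,0.8,0.02,0.03,0.04,0,0,0,0.8,0.02,0.03,0.04]}}

```text
t: 2.77
tcp_pos: [0.5494, -0.1517, 0.0601]
tool_rot: [-0.001, 0.7, 0.714, -0.0]
contact_force: [0.4, 0.6, 0.5]
finger_gap: 0.0403
gripper_force: 0.0
```

```bash
python3 - <<'E'
from h import *
c=r.capture("top");print(tins(c));s=r.state();print(stand(s['tcp_pos'][:2]*1000),s['tcp_pos'][2])
goto(.164*44,-44*.986,.062,np.arctan2(.986,-.164))
a=c["color"][110:300,190:450];b=r.capture("side")["color"][150:340,180:440]
cv2.imwrite("pics/p2.png",cv2.resize(np.vstack([a,b])[:,:,::-1],None,fx=1.5,fy=1.5))
E
```

```text
{'red': (array([ 14.6, -91.3]), 32.7)}
[  22.81283638 -138.35576599] 0.060091961890666734
rz 0.001 (alt -3.140) d [ 0.0962  0.0003 -0.0019]
```

View pics/p2.png

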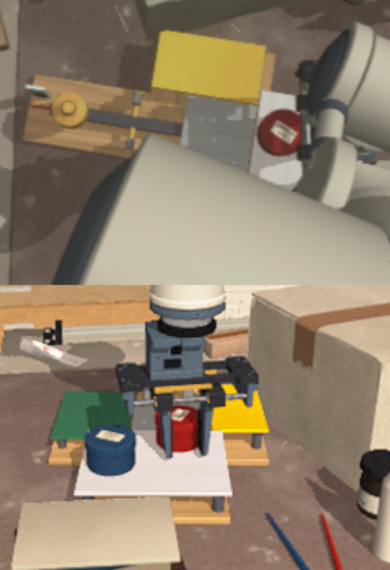

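In the tool's units: 0.092 m is 0.92, 0.087 m is 0.87.

>>> {"method": "shift_gripper", "body": {"ticks": [0,0,0,0.08,0,0,0.04,0,0,0,0.16,0,0,0.04,0,0,0,0.24,0,0,0.04,0,0,0,0.32,0,0,0.04,0,0,0,0.4,0,0,0.04,0,0,0,0.48,0,0,0.04,0,0,0,0.56,0,0,0.04,0,0,0,0.64,0,0,0.04,0,0,0,0.72,0,0,0.04,0,0,0,0.8,0,0,0.04,0,0,0,0.87,0,0,0.04,0,0,0,0.92,0,0,0.04]}}

```text
t: 3.87
tcp_pos: [0.548, -0.0605, 0.0602]
tool_rot: [-0.0, 0.701, 0.714, -0.0]
contact_force: [-0.4, -1.1, -0.3]
finger_gap: 0.0401
gripper_force: 0.6
```

>>> {"method": "shift_gripper", "body": {"ticks": [0,0,0,0,0,0,0.04,0,0,0,-0.3,0,0,0.04,0,0,0,-0.5,0,0,0.04,0,0,0,-0.5,0,-0.7,0.04,0,0,0,-0.5,0,-1,0.04,0,0,0,-0.5,0,-1,0.04,0,0,0,-0.5,0,-1,0.04,0,0,0,-0.5,0,-1,0.04]}}

```text
t: 4.53
tcp_pos: [0.5495, -0.1118, 0.1612]
tool_rot: [0.001, 0.701, 0.713, 0.001]
contact_force: [-0.3, -0.0, -0.3]
finger_gap: 0.0401
gripper_force: 0.0
```

```bash
python3 - <<'E'
from h import *
c=r.capture("top");print(tins(c),"or sunk",tins(c,dict(red=.081,blue=.0935)));s=r.state();print(stand(s['tcp_pos'][:2]*1000),s['tcp_pos'][2])
a=c["color"][110:300,190:450];b=r.capture("side")["color"][150:340,180:440]
cv2.imwrite("pics/p3.png",cv2.resize(np.hstack([a,b])[:,:,::-1],None,fx=1.5,fy=1.5))
E
```

```text
{'red': (array([-1.9, -0.2]), 32.6), 'blue': (array([ -65.3, -180.5]), 9.2)} or sunk {'red': (array([-0.4, -1.4]), 33.0), 'blue': (array([ -65.3, -180.5]), 9.2)}
[ 16.12814428 -97.99533276] 0.1600464841077082
```

View pics/p3.png

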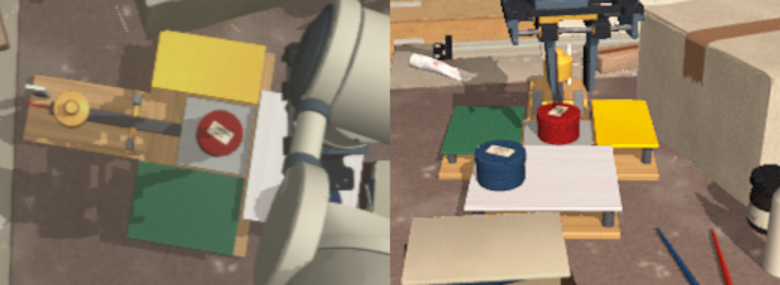

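```bash
cat >> h.py <<'E'
def proj(c,P):
    f=210/np.tan(np.radians(c["fovy"]/2));q=c["rotation"]
    v=R.from_quat([q[1],q[2],q[3],q[0]]).inv().apply(np.atleast_2d(P)-c["position"])
    return np.c_[c["cx"]-f*v[:,0]/v[:,2],c["cy"]+f*v[:,1]/v[:,2]]
def tinbox(c,xy,zb):
    t=np.linspace(0,2*np.pi,90);w=world(xy)/1000
    P=np.vstack([np.c_[w[0]+.0345*np.cos(t),w[1]+.0345*np.sin(t),0*t+z] for z in(zb,zb+.043)])
    p=proj(c,P);return np.round(np.r_[p.min(0),p.max(0)],1)
def redbox(c,n,roi=(200,190,380,290)):
    hsv=cv2.cvtColor(c["color"],cv2.COLOR_RGB2HSV);H,S,V=[hsv[...,i].astype(int) for i in range(3)]
    m=((((H<7)|(H>170))&(S>140)) if n=="red" else ((H>98)&(H<130)&(S>60)&(V<130))).astype(np.uint8)
    k=np.zeros_like(m);x0,y0,x1,y1=roi;k[y0:y1,x0:x1]=1
    cs,_=cv2.findContours(cv2.morphologyEx(m&k,cv2.MORPH_OPEN,np.ones((3,3))),0,1)
    x,y,w,h=cv2.boundingRect(max(cs,key=cv2.contourArea));return x,y,x+w,y+h
E
```

>>> {"method": "shift_gripper", "body": {"ticks": [0,0,0,0,0,-0.2,0.04,0,0,0,0,0,-0.4,0.04,0,0,0,0,0,-0.4,0.04,0,0,0,0,0,-0.4,0.04,0,0,0,0,0,-0.4,0.04,0,0,0,0,0,-0.4,0.04,0,0,0,0,0,-0.4,0.04,0,0,0,0,0,-0.4,0.04], "lines": "1,2"}}

```text
t: 5.3
tcp_pos: [0.5487, -0.1113, 0.1995]
```

```bash
python3 - <<'E'
from h import *
c=r.capture("side")
print("red",redbox(c,"red"),"up",tinbox(c,(-1.9,-.2),.05),"down",tinbox(c,(-.4,-1.4),.038))
print("blue",redbox(c,"blue"),"deck",tinbox(c,(-78,-155),.0505))
for a,h in((100,0),):pass
t=r.capture("top");print(tins(t))
# pan outline in side: column scan of gray rows left of tin
hsv=cv2.cvtColor(c["color"],cv2.COLOR_RGB2HSV)
for X in(273,278,310): print(X,[tuple(hsv[y,X]) for y in range(222,250,2)])
E
```

```text
red (278, 220, 307, 246) up [275.8 211.7 305.7 241. ] down [276.5 216.5 306.2 245.9]
blue (237, 244, 270, 277) deck [235.6 241.2 270.4 276.6]
{'red': (array([-1.9, -0.2]), 32.6)}
273 [(np.uint8(17), np.uint8(150), np.uint8(151)), (np.uint8(17), np.uint8(141), np.uint8(143)), (np.uint8(15), np.uint8(145), np.uint8(141)), (np.uint8(16), np.uint8(146), np.uint8(171)), (np.uint8(15), np.uint8(73), np.uint8(143)), (np.uint8(18), np.uint8(27), np.uint8(122)), (np.uint8(27), np.uint8(22), np.uint8(116)), (np.uint8(17), np.uint8(23), np.uint8(155)), (np.uint8(16), np.uint8(27), np.uint8(179)), (np.uint8(16), np.uint8(27), np.uint8(178)), (np.uint8(19), np.uint8(23), np.uint8(179)), (np.uint8(17), np.uint8(20), np.uint8(178)), (np.uint8(15), np.uint8(25), np.uint8(187)), (np.uint8(9), np.uint8(22), np.uint8(237))]
278 [(np.uint8(1), np.uint8(86), np.uint8(136)), (np.uint8(0), np.uint8(220), np.uint8(162)), (np.uint8(179), np.uint8(233), np.uint8(130)), (np.uint8(3), np.uint8(252), np.uint8(80)), (np.uint8(0), np.uint8(142), np.uint8(90)), (np.uint8(4)
[... 324 characters left out ...]
 np.uint8(185)), (np.uint8(11), np.uint8(23), np.uint8(235))]
310 [(np.uint8(17), np.uint8(166), np.uint8(154)), (np.uint8(16), np.uint8(144), np.uint8(151)), (np.uint8(16), np.uint8(140), np.uint8(149)), (np.uint8(15), np.uint8(136), np.uint8(152)), (np.uint8(13), np.uint8(42), np.uint8(163)), (np.uint8(14), np.uint8(20), np.uint8(170)), (np.uint8(14), np.uint8(22), np.uint8(175)), (np.uint8(15), np.uint8(23), np.uint8(175)), (np.uint8(15), np.uint8(21), np.uint8(173)), (np.uint8(16), np.uint8(22), np.uint8(171)), (np.uint8(17), np.uint8(23), np.uint8(175)), (np.uint8(12), np.uint8(24), np.uint8(178)), (np.uint8(11), np.uint8(26), np.uint8(186)), (np.uint8(12), np.uint8(20), np.uint8(232))]
```

```bash
python3 -c "
from h import *
goto(58.4,-35.6,.12,2.615)"
```

```text
rz -0.879 (alt 2.262) d [0.0545 0.052  0.0798]
```

In the tool's units: 0.08 m is 0.8, 0.054 m is 0.54, -0.88 rad is -4.4.

>>> {"method": "shift_gripper", "body": {"ticks": [0,0,-4.4,0.54,0.52,0.2,0.04,0,0,-4.4,0.54,0.52,0.4,0.04,0,0,-4.4,0.54,0.52,0.8,0.04,0,0,-4.4,0.54,0.52,0.8,0.04,0,0,-4.4,0.54,0.52,0.8,0.04,0,0,-4.4,0.54,0.52,0.8,0.04,0,0,-4.4,0.54,0.52,0.8,0.04,0,0,-4.4,0.54,0.52,0.8,0.04,0,0,-4.4,0.54,0.52,0.8,0.04]}}

```text
t: 6.15
tcp_pos: [0.6, -0.0565, 0.1201]
tool_rot: [-0.0, 0.332, 0.943, 0.0]
contact_force: [-1.0, -0.2, 0.6]
finger_gap: 0.0403
gripper_force: 0.0
```

```bash
python3 -c "
from h import *
print(r.state()['qpos'])
goto(58.4,-35.6,.058,2.615)"
```

```text
[-1.92918436e-01  5.64375218e-01  1.50748877e+00  4.64529543e-05
  1.06983932e+00 -1.08741264e+00]
rz -0.003 (alt 3.139) d [0.0005 0.0002 0.0621]
```

>>> {"method": "shift_gripper", "body": {"ticks": [0,0,0,0,0,0.3,0.04,0,0,0,0,0,0.55,0.04,0,0,0,0,0,0.62,0.04,0,0,0,0,0,0.62,0.04,0,0,0,0.08,0,0.62,0.04,0,0,0,0.16,0,0.62,0.04,0,0,0,0.24,0,0.62,0.04,0,0,0,0.32,0,0.62,0.04,0,0,0,0.4,0,0.62,0.04,0,0,0,0.48,0,0.62,0.04,0,0,0,0.56,0,0.62,0.04,0,0,0,0.64,0,0.62,0.04]}}

```text
t: 7.15
tcp_pos: [0.5495, -0.0161, 0.0585]
tool_rot: [0.0, 0.33, 0.944, 0.0]
contact_force: [1.5, -1.2, 1.7]
finger_gap: 0.0399
gripper_force: 1.2
```

>>> {"method": "shift_gripper", "body": {"ticks": [0,0,0,0.08,0,0,0.04,0,0,0,0.16,0,0,0.04,0,0,0,0.24,0,0,0.04,0,0,0,0.32,0,0,0.04,0,0,0,0.4,0,0,0.04,0,0,0,0.48,0,0,0.04,0,0,0,0.56,0,0,0.04,0,0,0,0.64,0,0,0.04,0,0,0,0.64,0,0,0.04]}}

```text
t: 7.9
tcp_pos: [0.4981, 0.0243, 0.0581]
tool_rot: [-0.001, 0.33, 0.944, -0.0]
contact_force: [-0.5, 0.5, -0.6]
finger_gap: 0.04
gripper_force: 0.0
```

```bash
python3 - <<'E'
from h import *
t=r.capture("top");print(tins(t,dict(red=.08,blue=.0935)));s=r.state();print(stand(s['tcp_pos'][:2]*1000),s['tcp_pos'][2])
goto(-76.5,42.9,.058,2.615)
a=t["color"][110:300,190:450];b=r.capture("side")["color"][150:340,180:440]
cv2.imwrite("pics/p4.png",cv2.resize(np.hstack([a,b])[:,:,::-1],None,fx=1.5,fy=1.5))
E
```

```text
{'red': (array([-113.3,   40.3]), 16.4), 'blue': (array([ -77.2, -155.6]), 32.7)}
[-52.98355253  28.56745331] 0.05817334681094239
rz 0.001 (alt -3.140) d [0.0275 0.0006 0.0002]
```

View pics/p4.png

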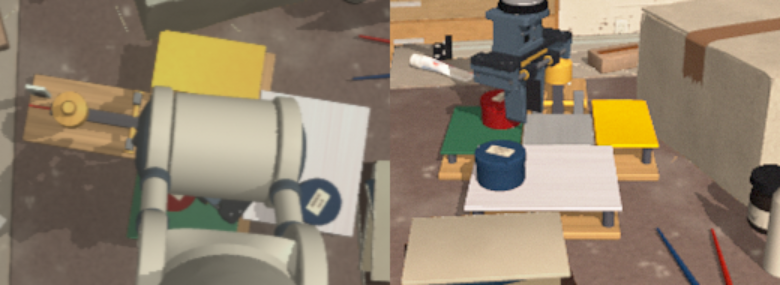

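In the tool's units: -0.1 m is -1, -0.06 m is -0.6.

>>> {"method": "shift_gripper", "body": {"ticks": [0,0,0,0.08,0,0,0.04,0,0,0,0.16,0,0,0.04,0,0,0,0.22,0,0,0.04,0,0,0,0.26,0,0,0.04,0,0,0,0.26,0,0,0.04,0,0,0,0,0,0,0.04,0,0,0,-0.2,0,-0.2,0.04,0,0,0,-0.2,0,-0.6,0.04,0,0,0,-0.2,0,-1,0.04,0,0,0,-0.2,0,-1,0.04,0,0,0,-0.2,0,-1,0.04]}}

```text
t: 8.92
tcp_pos: [0.5168, 0.0106, 0.1602]
tool_rot: [0.002, 0.33, 0.944, 0.001]
contact_force: [-0.5, 1.1, -0.3]
finger_gap: 0.0398
gripper_force: 0.0
```

```bash
python3 -c "
from h import *
goto(-120,-208,.15,np.pi/2)"
```

```text
rz 1.045 (alt -2.097) d [-0.0386 -0.239   0.0098]
```

```bash
python3 -c "
from h import *
goto(-146,-155,.12,0)"
```

```text
rz -0.526 (alt 2.616) d [ 0.0106 -0.2063  0.0397]
```

In the tool's units: -0.16 m is -1.6, -0.12 m is -1.2, -0.526 rad is -2.63.

>>> {"method": "shift_gripper", "body": {"ticks": [0,0,-2.63,0.1,-0.4,0,0.04,0,0,-2.63,0.1,-0.8,0,0.04,0,0,-2.63,0.1,-1.2,0,0.04,0,0,-2.63,0.1,-1.6,0,0.04,0,0,-2.63,0.1,-2.06,0,0.04,0,0,-2.63,0.1,-2.06,0.4,0.04,0,0,-2.63,0.1,-2.06,0.4,0.04,0,0,-2.63,0.1,-2.06,0.4,0.04,0,0,-2.63,0.1,-2.06,0.4,0.04]}}

```text
t: 9.67
tcp_pos: [0.3791, -0.1436, 0.1178]
tool_rot: [-0.001, 0.074, 0.997, 0.001]
contact_force: [-0.3, -0.2, 0.0]
finger_gap: 0.0398
gripper_force: 0.0
```

```bash
python3 - <<'E'
from h import *
print(r.state()['qpos'])
goto(-146,-155,.060,0);goto(-53,-155,.060,0)
t=r.capture("top");print(tins(t,dict(red=.08,blue=.0935)))
E
```

```text
[-5.09853488e-01  3.42834615e-01  1.97743239e+00  2.49093183e-04
  8.23396417e-01 -1.93297234e+00]
rz -0.001 (alt 3.141) d [-0.0012 -0.0004  0.0578]
rz -0.001 (alt 3.141) d [-0.0942 -0.0004  0.0577]
{'red': (array([-113.6,   65.2]), 33.6), 'blue': (array([ -78.1, -155. ]), 33.2)}
```

In the tool's units: -0.074 m is -0.74, -0.066 m is -0.66.

>>> {"method": "shift_gripper", "body": {"ticks": [0,0,0,0,0,0.3,0.04,0,0,0,0,0,0.57,0.04,0,0,0,0,0,0.57,0.04,0,0,0,-0.1,0,0.57,0.04,0,0,0,-0.18,0,0.57,0.04,0,0,0,-0.26,0,0.57,0.04,0,0,0,-0.34,0,0.57,0.04,0,0,0,-0.42,0,0.57,0.04,0,0,0,-0.5,0,0.57,0.04,0,0,0,-0.58,0,0.57,0.04,0,0,0,-0.66,0,0.57,0.04,0,0,0,-0.74,0,0.57,0.04]}}

```text
t: 10.72
tcp_pos: [0.4533, -0.155, 0.0613]
tool_rot: [-0.0, 0.073, 0.997, 0.0]
contact_force: [-1.4, -0.3, 0.9]
finger_gap: 0.0401
gripper_force: 0.8
```

>>> {"method": "shift_gripper", "body": {"ticks": [0,0,0,-0.08,0,0,0.04,0,0,0,-0.14,0,0,0.04,0,0,0,-0.18,0,0,0.04,0,0,0,-0.18,0,0,0.04,0,0,0,0.2,0,-0.1,0.04,0,0,0,0.2,0,-0.5,0.04,0,0,0,0.2,0,-0.9,0.04,0,0,0,0.2,0,-0.9,0.04]}}

```text
t: 11.38
tcp_pos: [0.4344, -0.1529, 0.1567]
tool_rot: [0.003, 0.073, 0.997, -0.001]
contact_force: [2.3, -1.4, 1.4]
finger_gap: 0.0403
gripper_force: 0.0
```

```bash
python3 - <<'E'
from h import *
t=r.capture("top");print(tins(t,dict(red=.08,blue=.0935)));print(redbox(r.capture("side"),"blue"))
goto(-5,-223,.15,np.pi/2)
E
```

```text
{'red': (array([-113.8,   65. ]), 33.4), 'blue': (array([  -9.7, -152.7]), 33.2)}
(271, 244, 304, 277)
rz -1.571 (alt 1.571) d [-0.087  -0.0677  0.003 ]
```

```bash
python3 -c "
from h import *
goto(-14,-220.6,.15,1.507)"
```

```text
rz -1.507 (alt 1.635) d [-0.078  -0.0653  0.0029]
```

>>> {"method": "shift_gripper", "body": {"ticks": [0,0,7.85,-0.2,-0.67,0,0.04,0,0,7.85,-0.6,-0.67,0,0.04,0,0,7.85,-0.78,-0.67,0,0.04,0,0,7.85,-0.78,-0.67,0,0.04,0,0,7.85,-0.78,-0.67,0,0.04,0,0,7.85,-0.78,-0.67,0,0.04,0,0,7.85,-0.78,-0.67,0,0.04,0,0,7.85,-0.78,-0.67,0,0.04,0,0,7.85,-0.78,-0.67,0,0.04,0,0,7.85,-0.78,-0.67,0,0.04,0,0,7.85,-0.78,-0.67,0,0.04,0,0,7.85,-0.78,-0.67,0,0.04]}}

```text
t: 12.48
tcp_pos: [0.4995, -0.2293, 0.1497]
tool_rot: [-0.001, 0.736, 0.677, -0.0]
contact_force: [-0.5, 0.3, -0.1]
finger_gap: 0.0403
gripper_force: 0.0
```

```bash
python3 -c "
from h import *
print(r.state()['qpos'])
goto(-14,-220.6,.06,1.507)"
```

```text
[-5.39031209e-01  4.63243421e-01  1.60877622e+00  4.09387716e-05
  1.07193096e+00 -4.56811489e-01]
rz 0.129 (alt -3.013) d [0.0009 0.0017 0.0897]
```

>>> {"method": "shift_gripper", "body": {"ticks": [0,0,0.645,0.01,0.02,0.3,0.04,0,0,0.645,0.01,0.02,0.6,0.04,0,0,0.645,0.01,0.02,0.9,0.04,0,0,0.645,0.01,0.02,0.9,0.04,0,0,0.645,0.01,0.02,0.9,0.04], "lines": "1,2"}}

```text
t: 12.9
tcp_pos: [0.5009, -0.228, 0.0597]
```

```bash
python3 -c "
from h import *
goto(-3,-48,.06,1.507)"
```

```text
rz 0.006 (alt -3.136) d [ 0.1727  0.0012 -0.    ]
```

In the tool's units: 0.074 m is 0.74, 0.098 m is 0.98.

>>> {"method": "shift_gripper", "body": {"ticks": [0,0,0,0.1,0,0,0.04,0,0,0,0.18,0,0,0.04,0,0,0,0.26,0,0,0.04,0,0,0,0.34,0,0,0.04,0,0,0,0.42,0,0,0.04,0,0,0,0.5,0,0,0.04,0,0,0,0.58,0,0,0.04,0,0,0,0.66,0,0,0.04,0,0,0,0.74,0,0,0.04,0,0,0,0.82,0.01,0,0.04,0,0,0,0.9,0.01,0,0.04,0,0,0,0.98,0.01,0,0.04], "lines": "1,2"}}

```text
t: 13.9
tcp_pos: [0.5233, -0.1323, 0.0612]
```

>>> {"method": "shift_gripper", "body": {"ticks": [0,0,0,0.08,0,0,0.04,0,0,0,0.16,0,0,0.04,0,0,0,0.24,0,0,0.04,0,0,0,0.32,0,0,0.04,0,0,0,0.4,0,0,0.04,0,0,0,0.48,0,0,0.04,0,0,0,0.56,0,0,0.04,0,0,0,0.63,0,0,0.04,0,0,0,0.69,0,0,0.04,0,0,0,0.73,0,0,0.04,0,0,0,0.73,0,0,0.04]}}

```text
t: 14.82
tcp_pos: [0.5381, -0.0608, 0.0612]
tool_rot: [-0.0, 0.776, 0.631, 0.0]
contact_force: [-0.7, 0.2, 0.6]
finger_gap: 0.04
gripper_force: 0.0
```

>>> {"method": "shift_gripper", "body": {"ticks": [0,0,0,-0.3,0,0,0.04,0,0,0,-0.5,0,-0.2,0.04,0,0,0,-0.5,0,-0.6,0.04,0,0,0,-0.5,0,-1,0.04,0,0,0,-0.5,0,-1.4,0.04,0,0,0,-0.5,0,-1.4,0.04,0,0,0,-0.5,0,-1.4,0.04,0,0,0,-0.5,0,-1.4,0.04,0,0,0,-0.5,0,-1.4,0.04,0,0,0,-0.5,0,-1.4,0.04,0,0,0,-0.5,0,-1.4,0.04,0,0,0,-0.5,0,-1.4,0.04], "lines": "1,2"}}

```text
t: 15.82
tcp_pos: [0.5275, -0.1104, 0.2005]
```

>>> {"method": "shift_gripper", "body": {"ticks": [0,0,0,0,0,0,0.04,0,0,0,0,0,0,0.04,0,0,0,0,0,0,0.04,0,0,0,0,0,0,0.04], "lines": "1,1"}}

```text
t: 16.15
```

```bash
python3 - <<'E'
from h import *
t=r.capture("top");c=r.capture("side")
u=tins(t);d=tins(t,dict(red=.08,blue=.081));print(u,d)
print(redbox(c,"blue",(255,190,340,290)),"up",tinbox(c,u["blue"][0],.05),"down",tinbox(c,d["blue"][0],.038))
s=cv2.cvtColor(c["color"],cv2.COLOR_RGB2HSV)[...,1]
for X in(273,310): print(X,s[216:240,X])
a=t["color"][110:300,190:450];b=c["color"][150:340,180:440]
cv2.imwrite("pics/p5.png",cv2.resize(np.hstack([a,b])[:,:,::-1],None,fx=1.5,fy=1.5))
E
```

```text
{'red': (array([-113.9,   65.4]), 33.0), 'blue': (array([-0.2, -3.7]), 32.6)} {'red': (array([-113.8,   65. ]), 33.4), 'blue': (array([ 1.3, -4.9]), 33.0)}
(278, 216, 307, 242) up [276.5 212.3 306.4 241.7] down [277.2 217.1 307.  246.6]
273 [180 181 173 179 179 179 154 138 140 133  61  19  19  21  19  20  23  27
  26  24  22  23  22  21]
310 [177 177 165 171 178 182 166 145 144 127  38  18  26  23  22  24  26  21
  26  23  26  25  21  19]
```

View pics/p5.png

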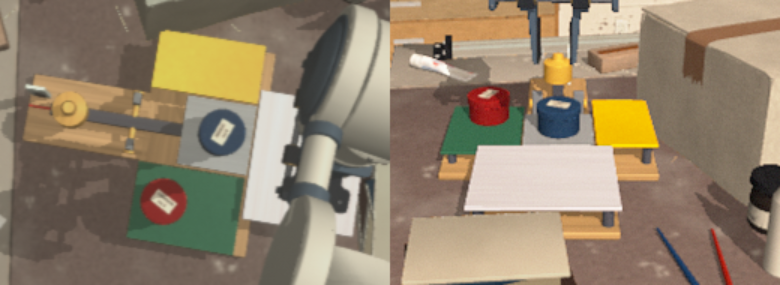

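```bash
python3 -c "
from h import *
print(r.state()['qpos'][5]);goto(-70,-4,.13,0)"
```

```text
-0.11221786291463372
rz 1.513 (alt -1.629) d [ 0.0922 -0.0707  0.0712]
```

In the tool's units: 0.092 m is 0.92, -0.071 m is -0.71, 1.513 rad is 7.565.

>>> {"method": "shift_gripper", "body": {"ticks": [0,0,7.565,0.3,-0.2,0,0.04,0,0,7.565,0.6,-0.5,0,0.04,0,0,7.565,0.92,-0.71,0,0.04,0,0,7.565,0.92,-0.71,0.3,0.04,0,0,7.565,0.92,-0.71,0.71,0.04,0,0,7.565,0.92,-0.71,0.71,0.04,0,0,7.565,0.92,-0.71,0.71,0.04,0,0,7.565,0.92,-0.71,0.71,0.04,0,0,7.565,0.92,-0.71,0.71,0.04,0,0,7.565,0.92,-0.71,0.71,0.04,0,0,7.565,0.92,-0.71,0.71,0.04,0,0,7.565,0.92,-0.71,0.71,0.04], "lines": "1,2"}}

```text
t: 17.25
tcp_pos: [0.4771, -0.006, 0.1303]
```

>>> {"method": "shift_gripper", "body": {"ticks": [0,0,0.065,0,0,0,0.04,0,0,0.065,0,0,0,0.04], "lines": "1,2"}}

```text
t: 17.42
tcp_pos: [0.4771, -0.006, 0.1303]
```

```bash
python3 -c "
from h import *
goto(-70,-4,.06,0);goto(52,-4,.06,0)"
```

```text
rz 0.022 (alt -3.119) d [ 0.0002 -0.0002  0.0703]
rz 0.022 (alt -3.119) d [0.1222 0.0026 0.0703]
```

>>> {"method": "shift_gripper", "body": {"ticks": [0,0,0.11,0,0,0.3,0.04,0,0,0.11,0,0,0.6,0.04,0,0,0.11,0,0,0.7,0.04,0,0,0.11,0,0,0.7,0.04,0,0,0.11,0.1,0,0.7,0.04,0,0,0.11,0.2,0,0.7,0.04,0,0,0.11,0.28,0,0.7,0.04,0,0,0.11,0.36,0.01,0.7,0.04,0,0,0.11,0.44,0.01,0.7,0.04,0,0,0.11,0.52,0.01,0.7,0.04,0,0,0.11,0.6,0.01,0.7,0.04,0,0,0.11,0.68,0.01,0.7,0.04], "lines": "1,2"}}

```text
t: 18.42
tcp_pos: [0.5452, -0.0157, 0.0603]
```

>>> {"method": "shift_gripper", "body": {"ticks": [0,0,0,0.08,0,0,0.04,0,0,0,0.16,0,0,0.04,0,0,0,0.24,0,0,0.04,0,0,0,0.32,0,0,0.04,0,0,0,0.4,0,0,0.04,0,0,0,0.46,0,0,0.04,0,0,0,0.51,0,0,0.04,0,0,0,0.54,0,0,0.04,0,0,0,0.54,0,0,0.04]}}

```text
t: 19.17
tcp_pos: [0.5984, -0.0238, 0.0602]
tool_rot: [0.0, 0.997, -0.075, 0.0]
contact_force: [-0.9, 0.5, 0.2]
finger_gap: 0.04
gripper_force: 0.0
```

>>> {"method": "shift_gripper", "body": {"ticks": [0,0,0,-0.3,0,0,0.04,0,0,0,-0.5,0,-0.2,0.04,0,0,0,-0.5,0,-0.6,0.04,0,0,0,-0.5,0,-1,0.04,0,0,0,-0.9,0,-1.4,0.04,0,0,0,-1.3,0,-1.4,0.04,0,0,0,-1.3,0,-1.4,0.04,0,0,0,-1.3,0,-1.4,0.04,0,0,0,-1.3,0,-1.4,0.04], "lines": "1,2"}}

```text
t: 19.92
tcp_pos: [0.469, -0.0043, 0.2005]
```

```bash
python3 - <<'E'
from h import *
t=r.capture("top");c=r.capture("side")
print(tins(t,dict(red=.08,blue=.0925)));print(redbox(c,"blue",(255,190,380,290)))
a=t["color"][110:300,190:450];b=c["color"][150:340,180:440]
cv2.imwrite("pics/p6.png",cv2.resize(np.hstack([a,b])[:,:,::-1],None,fx=1.5,fy=1.5))
E
```

```text
{'red': (array([-118.2,   69.8]), 31.6), 'blue': (array([95.4, -3.5]), 32.1)}
(320, 216, 348, 242)
```

View pics/p6.png

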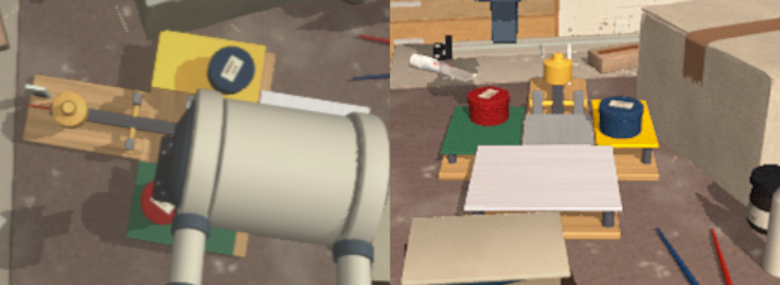

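The picture shows the blue tin standing on the yellow tray (side-view pixels 320–348, 216–242), the red tin on the green tray, and the pan empty and up.

```bash
python3 -c "
from rig import r
print(r.hand_in())"
```

```text
the job is handed in; nothing more can be done
None
```

The job is handed in: the red tin sank the pan, so it is full and stands on the green tray; the blue tin left the pan up, so it is used and stands on the yellow tray, and the pan is empty.

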